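Hold the counter cash box unlocked with its key

ROBOT

A 6-joint arm with a two-finger parallel gripper is mounted at the origin on the work surface. World frame = base frame: x ahead of the robot, y to its left, z up, the work surface at z = 0. Lengths are in mm, angles in rad, forces in N, time in s.
With the tool pointing down it reaches from about 300 to 775 mm from the base axis. Payload 14.6 kg.
Tool frame: the origin (TCP) lies between the finger pads; the fingertips stand ahead of it and the grasp point (between the pads) lies 11 mm behind it (manip.finger_overhang is the z of the fingertips in the tool frame, in mm); z points along the fingers, y is the line along which they close (so a half turn about z gives the same grasp; the last joint's range is limited). The gripper opens to 94 mm and grips with 3 to 60 N. Pads are 16 mm wide; open, the fingers measure 119 mm over their backs; the gripper's body (75 mm by 177 mm) begins 78 mm behind the grasp point.
Start: joints at [1.151, 0.3, 1.521, -0, 1.321, -0.067], TCP at [190.037, 516.116, 213.446] pointing down, gripper open.
Joint ranges: [-3.03, 3.03], [-0.79, 2.21], [0.23, 2.52], [-1.04, 4.18], [0, 3.07], [-2.55, 2.55]. Speed limits (rad/s): [2.22, 2.22, 2.57, 3.14, 3.14, 3.14].

INTERFACE

Orientations are given as [roll, pitch, yaw] about the fixed x, y, z axes, in that order (R = Rz(yaw) Ry(pitch) Rx(roll)).
In Python, from cell import manip gives the robot as it stands.
- The arm moves only by the tool jog_arm, never from a script. Its argument "series" is a list of rows, each a list of 7 numbers: the shift along the world's x, y, z as a fraction of full scale, then the turn, a rotation vector about the world's x, y, z as a fraction of full scale, then the closure, from 0 (fully open) to 1 (shut). In form: [[dx, dy, dz, wx, wy, wz, fingers], ...]. A call has 1 to 8 rows; each row is the pose to reach, as a shift and turn from the pose commanded when the call began; what a row does not reach only later rows make up. Full scale, the value 1, is 120 mm for a shift and 90 degrees for a turn. A row lasts 1/12 s, in which the tool goes at most 41.7 mm and 7.16 degrees, less where a joint would pass 70% of its speed; a pose out of reach is approached as far as the arm can. A call with a number of a shift or a turn outside -1 to 1 is refused whole. A call with a gripper value outside its range is refused whole. The fingers move at their own pace and stop on an object; "grip_force" is the grip in N (left out, the last holds). Time passes only in rows, so rows that repeat a pose let the fingers close. It gives the time, the measured TCP pose, the force, the opening and the grip force at its end, in the units of the state.
- manip.read_state(): the state, without advancing time (a new reading comes with each control period).
- manip.camera(name): name is "side" or "top" or "wrist"; returns a dict with "frame" (480x640x3 uint8, red, green, blue), "vfov" (degrees; the focal length in pixels is half the picture's height over the tangent of half this angle, whatever the lens; pixels are square), "cx", "cy" (the principal point, pixels), "R" (3x3) and "t" (3): a world point X has camera coordinates R X + t; the wrist camera has in their place "hand_eye" (4x4, takes a point from camera to tool coordinates, whose origin is the TCP and whose axes are the flange's). Camera axes: x right, y down, z forward; pixel columns grow to the right and rows downward; lengths in mm; the calibration is good to about 2 mm. A picture is of the moment at which its call begins: read the wrist's pose just before it. There is no depth.
- manip.sign_off(): hands the job in; it is judged then, once.
The state is a dict: "clock": time; "joints": joint angles; "qd": joint speeds; "effort": joint torques, N m; "eef_pos": TCP position; "eef_rot": TCP orientation; "wrist_force": force on the tool from outside, world axes, zero at the start; "moment": the same for the moment, N m; "finger_gap": finger opening in mm; "finger_force": force on a finger pad.
Only numpy, scipy, OpenCV 4.12 (cv2) and the standard library are available. Lean on these libraries where they do the work, as an engineer would, in place of code of your own. Each camera call takes 0.05 s, during which the arm holds its last target. There are 200 camera calls.

TASK

Swing the red cam lever on top of the grey cash box right over to its far stop, so that the sprung shutter slides off the keyhole; then take the green key from the wooden stand, push it fully home in the lock (ease it past the sticky pins) and turn it clockwise a quarter turn to the stop. The lock springs back if let go, so finish with the key still gripped and held turned, so that a colleague can pull the cash tray. Leave the red key in its slot and everything else on the counter standing where it is.

Things in the scene. Friction and masses are not known exactly. Their poses are not given: they have to be found in the camera images.
- cashbox: grey steel cash box fixed to the counter, 180 (x) x 240 (y) x 60 mm high; origin: centre of its underside; its front (drawer face) looks along its own -x. On its top: the keyhole at its own (0, +34) mm and the lever's pivot at (0, -58) mm, with the shutter between two guide rails 6 mm high
- keyhole (a point): middle of the keyhole on the box's top, 60 mm above the counter, in a brass plug 36 mm across; axes as cashbox. Slot 12 mm long (along the box's x at rest), 5.6 mm wide, 30 mm deep, straight down. Two sticky sprung pins stick into it from its flat sides about 10 and 17 mm down; each yields to a push of up to about 15 N, less if the key is twisted a few degrees to and fro
- lever_hinge (a point): vertical axis of the cam lever, on the box's top face
- lever_post (a point): top centre of the upright round red post, 14 mm in diameter and 38 mm tall (its foot 8 mm, its top 46 mm above the box's top), at the end of the lever's red arm, 55 mm from lever_hinge; nothing else near it on the box is higher than 14 mm
- lever (a joint): cam lever angle in rad: 0 to 0.15 at the start (locked: arm points along the box's -x, towards its front); swings counter-clockwise seen from above, stiffly (about 0.1 N m, 2 N at the post), to its stop at 1.9 (arm points along the box's -y and a little on to +x), and stays where left
- shutter (a joint): sprung dark steel shutter plate, 38 x 68 mm, its top 5 mm above the box's top; 0: covers the keyhole, held by the lever's cam; slides by itself along the box's -y as the lever swings, 0.034 m: fully open, the keyhole clear (its edge then 18 mm from the keyhole's middle)
- plug (a joint): turn of the lock's plug in rad: 0 at rest, grows clockwise seen from above, stop at 1.571 (quarter turn); a spring (about 0.08 N m at the stop) turns it back if let go. The key has about 0.15 rad of play in it
- key_green: steel key with green head, standing blade down in the stand. Origin: underside of its brass collar (rests on the stand's top, or on the box's top when fully home); z up. Below: blade 10 mm wide (along x), 4 thick (y), 26 long, rounded tip. Above: collar 16 x 8 x 4, neck 12 x 6 to z = 16 mm, flat head z = 16 to 48, 30 wide (x), 10 thick (y). Fits the lock both ways round
- key_red: same key with a red head, for another lock, in the stand's other slot, 70 mm away: to be left there; same frame and sizes
- key_stand: dark wooden block fixed to the counter, 60 (x) x 130 (y) x 36 mm high, origin: centre of its underside; two slots at its own y = +-35 mm, in which the keys stand loosely with their width along the stand's y
- tamper: steel coffee tamper standing on its 56 mm foot, 85 mm tall; bystander; origin: centre of its underside
- milk_jug: steel milk jug with handle, 72 mm wide, 100 mm tall; bystander; origin: centre of its underside
- espresso_cup: white espresso mug, 64 mm wide, 60 mm tall; bystander; origin: centre of its underside
- sugar_jar: amber glass jar with brass cap, 70 mm wide, 110 mm tall; bystander; origin: centre of its underside
- coffee_tin: black coffee tin with paper label, 80 mm wide, 130 mm tall; bystander; origin: centre of its underside

How it is judged:
By the outcome, as a careful person would: the job done as asked, in the order asked, and still so for the second after the job is handed in, while the arm keeps its last pose, push and grip.
It also fails if it takes over 64 s, if anything falls off the work surface, if the arm or the gripper's body presses on something with over 40 N, if the wrist force passes 120 N, or if a joint passes its speed limit or range.

## Working session

There is one attempt and no reset: what is moved stays moved. The work goes in short steps, Python scripts to look and compute and a tool call to move; the robot and the scene stay as the last step left them, time stands still between calls to the robot, and variables do not carry over. Pictures are saved under pics/ and viewed, at most 10 in all, crops included, and the job is handed in when it is done.

Besides the shell and the picture viewer there is one more tool, called after "Call:" in YAML: its name, and indented under it one key for each argument. jog_arm: Moves the arm, as the interface text tells. Its arguments: {"type":"object","properties":{"series":{"type":"array"},"grip_force":{"type":"number"}},"required":["series"]}

```bash
ls; mkdir -p pics; python3 - <<'E'
from cell import manip
import cv2,numpy as np
s=manip.read_state();print(s)
print(manip.finger_overhang)
for n in("side","top","wrist"):
    c=manip.camera(n);cv2.imwrite(f"pics/{n}0.png",c["frame"][:,:,::-1]);print({k:v for k,v in c.items() if k!="frame"})
E
```

```text
pics
{'clock': 0.0, 'joints': array([ 1.15139112e+00,  3.00447081e-01,  1.52154197e+00,  4.52593589e-06,
        1.32069330e+00, -6.66158580e-02]), 'qd': array([ 0.00253614,  0.00091474,  0.00034478,  0.00025279,  0.00025137,
       -0.00166445]), 'effort': array([-1.22821719e-03, -5.31813240e+01, -3.52726400e+01,  7.07238447e-02,
        2.45099002e-02, -9.60528519e-05]), 'eef_pos': array([189.94783028, 515.90750567, 212.91604341]), 'eef_rot': array([-3.14050567e+00, -7.69113548e-05,  2.78880214e+00]), 'wrist_force': array([0.21581707, 0.02115048, 0.76410205]), 'moment': array([-0.022469  , -0.00890655,  0.02228873]), 'finger_force': 0.0, 'finger_gap': 93.86177552889579}
8.0
{'vfov': 56.05168352637963, 'cx': 315.0380267405567, 'cy': 237.4772600754738, 'R': array([[-0.873927  , -0.48588815,  0.01281812],
       [-0.26948301,  0.46241249, -0.84472102],
       [ 0.40451268, -0.74167877, -0.53505336]]), 't': array([526.89984663, 252.08569154, 901.56931385])}
{'vfov': 51.356565564506, 'cx': 322.93494338117927, 'cy': 230.3515926213685, 'R': array([[ 0.07147479, -0.99744178,  0.00112143],
       [-0.97235424, -0.06992755, -0.22279447],
       [ 0.22230294,  0.01483376, -0.97486479]]), 't': array([ -44.89293208,  614.52694118, 1182.0171609 ])}
{'vfov': 63.079597698649344, 'cx': 317.20868185855966, 'cy': 241.9154904526341, 'hand_eye': array([[-2.93597370e-04, -9.66925355e-01, -2.55059348e-01,
         7.38040046e+01],
       [ 9.99999915e-01, -2.10485603e-04, -3.53147138e-04,
        -2.16765225e-01],
       [ 2.87780601e-04, -2.55059430e-01,  9.66925336e-01,
        -1.71680976e+02],
       [ 0.00000000e+00,  0.00000000e+00,  0.00000000e+00,
         1.00000000e+00]])}
```

View pics/top0.png

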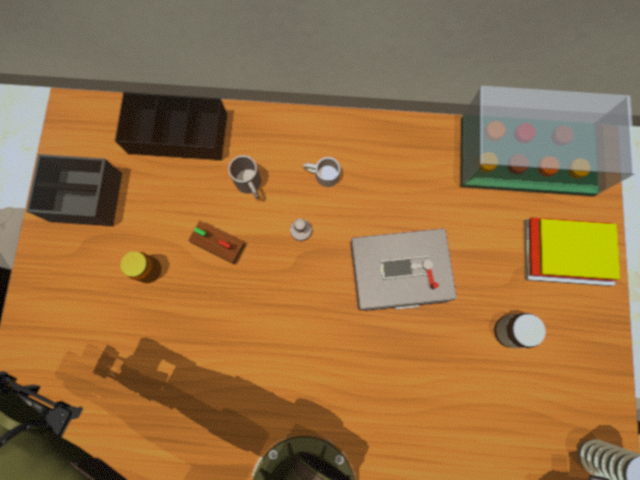

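View pics/side0.png

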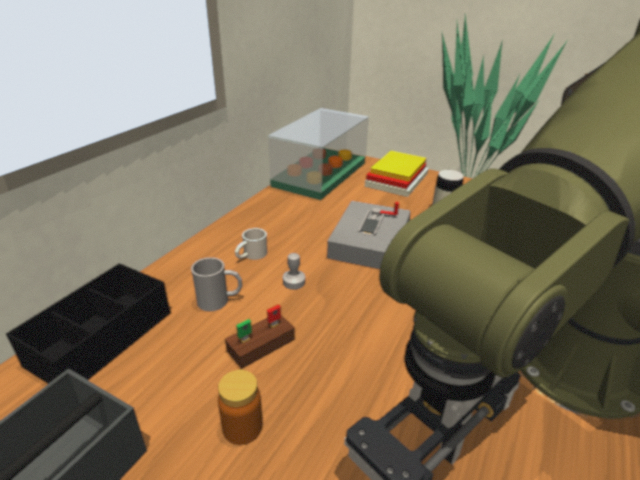

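Top view: the box corners are about (353,237), (445,230), (455,299) and (360,309). The post top is near (434,285) and the pivot near (428,265). The green key is at (200,232), red at (225,244). Side view: green head is at (245,327), red head (274,314), post top (396,206). Next, rough positions.

```bash
cat > h.py <<'E'
from cell import manip
import cv2,numpy as np
from scipy.spatial.transform import Rotation as Ro
def cam(n,save=None):
    s=manip.read_state() if n=="wrist" else None
    c=manip.camera(n)
    if n=="wrist":
        T=np.eye(4);T[:3,:3]=Ro.from_euler("xyz",s["eef_rot"]).as_matrix();T[:3,3]=s["eef_pos"]
        W=np.linalg.inv(T@c["hand_eye"]);c["R"],c["t"]=W[:3,:3],W[:3,3]
    f=240/np.tan(np.radians(c["vfov"]/2));c["K"]=np.array([[f,0,c["cx"]],[0,f,c["cy"]],[0,0,1]])
    if save:
        cv2.imwrite(f"pics/{save}.png",c["frame"][:,:,::-1])
        np.savez(f"pics/{save}.npz",R=c["R"],t=c["t"],K=c["K"],frame=c["frame"])
    return c
def load(n): return np.load(f"pics/{n}.npz")
def onz(c,uv,z):
    d=c["R"].T@np.linalg.solve(c["K"],[*uv,1]);o=-c["R"].T@c["t"]
    return o+d*(z-o[2])/d[2]
def tri(cs,uvs):
    P=[c["K"]@np.c_[c["R"],c["t"]] for c in cs]
    A=np.vstack([r for p,(u,v) in zip(P,uvs) for r in(u*p[2]-p[0],v*p[2]-p[1])])
    X=np.linalg.lstsq(A[:,:3],-A[:,3],rcond=None)[0]
    res=[np.round(proj(c,X)-uv,1) for c,uv in zip(cs,uvs)]
    return X,res
def proj(c,X):
    p=c["K"]@(c["R"]@np.asarray(X)+c["t"]);return p[:2]/p[2]
E
python3 - <<'E'
from h import *
np.set_printoptions(precision=1,suppress=True)
t=cam("top");s=cam("side")
for p in[(353,237),(445,230),(455,299),(360,309)]:print("box",onz(t,p,60))
for n,a,b in[("green",(200,232),(245,327)),("red",(225,244),(274,314)),("post",(434,285),(396,206))]:print(n,tri([t,s],[a,b]))
print("pivot",onz(t,(428,265),68))
for n,p,z in[("tamper",(301,229),40),("jug",(243,170),60),("cup",(327,172),40),("sugar",(133,264),110),("tin",(527,331),130)]:print(n,onz(t,p,z))
E
```

```text
box [606.6 -77.4  60. ]
box [ 641.3 -308.3   60. ]
box [ 469.4 -335.7   60. ]
box [ 428.6 -104.8   60. ]
green (array([589.5, 305.4,  71.8]), [array([-0. , -0.1]), array([0.1, 0. ])])
red (array([564.9, 240.9,  65.9]), [array([-0. , -0.1]), array([0.2, 0.1])])
post (array([ 497.3, -276.4,   92. ]), [array([-0.1, -0.6]), array([0.6, 0.1])])
pivot [ 547.5 -266.    68. ]
tamper [622.4  56.1  40. ]
jug [763.8 217.9  60. ]
cup [781.1   0.3  40. ]
sugar [492.3 444.7 110. ]
tin [ 401.1 -482.3  130. ]
```

The box centre is about (536,-206) with yaw about 0.155. The stand is at about (577,273). I'll move over the stand first and look closely on the way to the lever.

Call:
jog_arm:
  series:
    - [0.2,-0.12,0,0,0,-0.06,0]
    - [0.4,-0.25,0,0,0,-0.12,0]
    - [0.6,-0.38,0,0,0,-0.19,0]
    - [0.8,-0.5,0,0,0,-0.25,0]

```text
clock: 0.58
eef_pos: [286.9, 455.2, 213.4]
eef_rot: [-3.141, 0.0, 2.391]
wrist_force: [0.8, 0.5, -0.5]
finger_gap: 93.9
finger_force: 0.0
```

Call:
jog_arm:
  series:
    - [0.2,-0.12,0,0,0,-0.06,0]
    - [0.4,-0.25,0,0,0,-0.12,0]
    - [0.6,-0.38,0,0,0,-0.19,0]
    - [0.8,-0.5,0,0,0,-0.25,0]

```text
clock: 0.92
eef_pos: [383.1, 395.1, 213.4]
eef_rot: [-3.141, 0.0, 1.998]
wrist_force: [0.9, -0.4, 0.4]
finger_gap: 93.9
finger_force: 0.0
```

Call:
jog_arm:
  series:
    - [0.2,-0.12,0,0,0,-0.06,0]
    - [0.4,-0.25,0,0,0,-0.12,0]
    - [0.6,-0.38,0,0,0,-0.19,0]
    - [0.8,-0.5,0,0,0,-0.25,0]

```text
clock: 1.25
eef_pos: [479.1, 335.0, 213.4]
eef_rot: [-3.141, 0.0, 1.605]
wrist_force: [-1.0, 0.8, 0.6]
finger_gap: 94.1
finger_force: 0.0
```

Call:
jog_arm:
  series:
    - [0.2,-0.12,0,0,0,-0.06,0]
    - [0.4,-0.25,0,0,0,-0.12,0]
    - [0.6,-0.38,0,0,0,-0.19,0]
    - [0.8,-0.5,0,0,0,-0.25,0]
    - [0.8,-0.5,0,0,0,-0.25,0]
    - [0.8,-0.5,0,0,0,-0.25,0]

```text
clock: 1.75
eef_pos: [574.6, 275.2, 212.7]
eef_rot: [-3.141, 0.001, 1.217]
wrist_force: [-0.5, -0.7, 0.3]
finger_gap: 93.7
finger_force: 0.0
```

```bash
python3 -c "
from h import *
cam('wrist','w1');s=manip.read_state();print(s['clock'],s['eef_pos'],s['eef_rot'],s['joints'])"
```

```text
1.8 [573.92535349 276.0117183  212.98451421] [-3.14093261e+00  4.19655354e-04  1.21859905e+00] [3.90707610e-01 4.97627807e-01 1.24850016e+00 1.39517672e-04
 1.39623469e+00 7.42880739e-01]
```

View pics/w1.png

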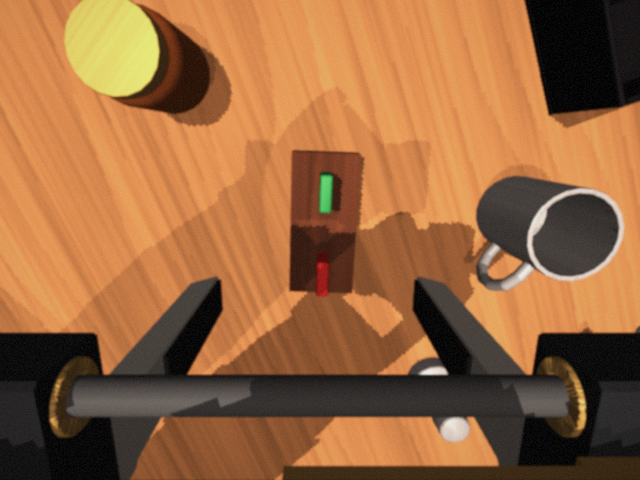

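Wrist view: the green key head is at (326,194) and the red at (322,280), on a stand spanning roughly (292–360, 151–292). The jug is right at (570,230) and the jar is at upper left. I'll take a second wrist view on the way to the box.

Call:
jog_arm:
  series:
    - [0,-0.2,0,0,0,0,0]
    - [0,-0.4,0,0,0,0,0]
    - [0,-0.6,0,0,0,0,0]
    - [0,-0.75,0,0,0,0,0]
    - [0,-0.75,0,0,0,0,0]
    - [0,-0.75,0,0,0,0,0]

```text
clock: 2.3
eef_pos: [573.6, 186.5, 213.9]
eef_rot: [3.141, -0.0, 1.219]
wrist_force: [0.5, 0.0, -0.5]
finger_gap: 93.8
finger_force: 0.0
```

```bash
cat >> h.py <<'E'
def blob(c,col,box=None):
    f=c["frame"].astype(int);r,g,b=f[...,0],f[...,1],f[...,2]
    m=(g>1.5*r)&(g>1.5*b)&(g>60) if col=="g" else (r>3*g)&(r>3*b)&(r>70)
    if box: 
        k=np.zeros_like(m);k[box[1]:box[3],box[0]:box[2]]=1;m&=k
    n,l,st,ce=cv2.connectedComponentsWithStats(m.astype(np.uint8))
    i=1+np.argmax(st[1:,4]);return ce[i],st[i],np.argwhere(l==i)[:,::-1]
E
python3 - <<'E'
from h import *
np.set_printoptions(precision=2,suppress=True)
w1=load('w1');w2=cam('wrist','w2');t=cam('top','t1');s=cam('side','s1')
for col,pt,ps in(("g",(180,220,215,245),(225,310,260,345)),("r",(205,230,240,256),(262,300,290,330))):
    r=[blob(w1,col,(270,130,380,310)),blob(w2,col,(200,0,450,330)),blob(t,col,pt),blob(s,col,ps)]
    for x in r:print(col,x[0],x[1])
    print(tri([w1,w2],[x[0] for x in r[:2]]));print(tri([w1,w2,t,s],[x[0] for x in r]))
    for i in(0,1):print(cv2.minAreaRect(r[i][2].astype(np.float32)))
E
```

```text
g [325.55 192.75] [319 173  14  40 495]
g [285.35  78.16] [278  56  15  45 614]
g [195.5 228.5] [194 228   4   2   8]
g [243.68 328.5 ] [237 320  14  18 165]
(array([592.18, 303.75,  79.54]), [array([-0.,  0.]), array([ 0., -0.])])
(array([592.55, 309.6 ,  75.47]), [array([-2.2, -7.8]), array([-2. , -7.4]), array([2.6, 1.8]), array([-1.3, -2.1])])
((325.63299560546875, 192.57424926757812), (12.759552001953125, 39.23221969604492), 2.6025619506835938)
((285.0, 78.0), (44.0, 14.0), 90.0)Traceback (most recent call last):
  File "<stdin>", line 5, in <module>
  File "h.py", line 33, in blob
    i=1+np.argmax(st[1:,4]);return ce[i],st[i],np.argwhere(l==i)[:,::-1]
        ~~~~~~~~~^^^^^^^^^^
    return _wrapfunc(a, 'argmax', axis=axis, out=out, **kwds)
    return bound(*args, **kwds)
ValueError: attempt to get argmax of an empty sequence
```

Call:
jog_arm:
  series:
    - [-0.08,-0.3,0,0,0,-0.02,0]
    - [-0.16,-0.6,0,0,0,-0.04,0]
    - [-0.24,-0.85,0,0,0,-0.07,0]
    - [-0.3,-1,0,0,0,-0.1,0]

```text
clock: 2.78
eef_pos: [537.3, 64.8, 213.4]
eef_rot: [-3.142, 0.0, 1.059]
wrist_force: [0.9, -0.5, -0.1]
finger_gap: 94.3
finger_force: 0.0
```

Call:
jog_arm:
  series:
    - [-0.08,-0.3,0,0,0,-0.02,0]
    - [-0.16,-0.6,0,0,0,-0.04,0]
    - [-0.24,-0.85,0,0,0,-0.07,0]
    - [-0.3,-1,0,0,0,-0.1,0]

```text
clock: 3.12
eef_pos: [501.4, -55.4, 213.5]
eef_rot: [3.141, 0.0, 0.902]
wrist_force: [-0.2, -0.2, 0.1]
finger_gap: 94.2
finger_force: 0.0
```

Call:
jog_arm:
  series:
    - [-0.05,-0.3,0,0,0,-0.02,0]
    - [-0.1,-0.6,0,0,0,-0.04,0]
    - [-0.15,-0.85,0,0,0,-0.07,0]
    - [-0.2,-1,0,0,0,-0.1,0]
    - [-0.2,-1,0,0,0,-0.1,0]
    - [-0.2,-1,0,0,0,-0.1,0]

```text
clock: 3.62
eef_pos: [478.2, -173.6, 213.4]
eef_rot: [-3.141, -0.0, 0.747]
wrist_force: [0.8, 0.2, 0.5]
finger_gap: 94.1
finger_force: 0.0
```

```bash
python3 -c "
from h import *
cam('wrist','w3');s=manip.read_state();print(s['clock'],s['eef_pos'],s['eef_rot'],s['joints'])"
```

```text
3.6667 [ 478.41595749 -172.97615237  213.41360856] [-3.14143755e+00 -1.91669749e-04  7.48514666e-01] [-4.19065388e-01  2.07969752e-01  1.63623105e+00  2.46303674e-04
  1.29745932e+00  4.03149761e-01]
```

View pics/w3.png

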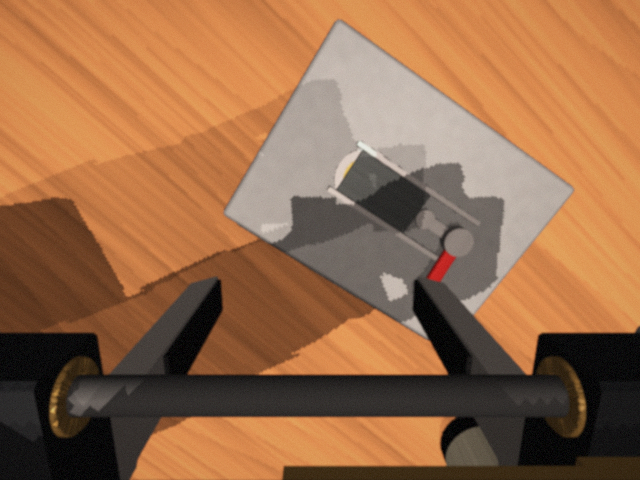

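The wrist view shows box corners at (339,20), (573,189) and (225,212), with the fourth near (427,338). The lever hub is at (457,241) and the finger hides the post; brass plug edge near (345,170). I'll fit the box pose.

```bash
cat >> h.py <<'E'
from scipy.optimize import least_squares
def boxfit(obs):
    L=np.array([[90,120],[90,-120],[-90,120],[-90,-120]])
    def P(p): 
        c,s=np.cos(p[2]),np.sin(p[2]);return np.c_[L@np.array([[c,s],[-s,c]])+p[:2],np.full(4,p[3])]
    def f(p):
        X=P(p);return np.concatenate([proj(c,X[i])-uv for c,i,uv in obs])
    r=least_squares(f,[536,-206,.155,60]);return r.x,r.fun
def bp(p,x,y):
    c,s=np.cos(p[2]),np.sin(p[2]);return np.array([p[0]+c*x-s*y,p[1]+s*x+c*y])
E
python3 - <<'E'
from h import *
np.set_printoptions(precision=2,suppress=True)
w=load('w3');t=load('t1')
p,f=boxfit([(w,0,(339,20)),(w,1,(573,189)),(w,2,(225,212)),(w,3,(427,338))]);print(p,f)
pt,f=boxfit([(t,0,(353,237)),(t,1,(445,230)),(t,3,(455,299)),(t,2,(360,309))]);print(pt,f)
print("hub",onz(w,(457,241),72),"pred",bp(p,0,-58),"kh",bp(p,0,34))
W1=load('w1');W2=load('w2')
print(blob(W1,"r",(300,240,345,310))[:2]);print(blob(W2,"r",(240,100,330,230))[:2])
a,b=blob(W1,"r",(300,240,345,310))[0],blob(W2,"r",(240,100,330,230))[0]
print(tri([W1,W2],[a,b]))
# post from top/side
s=load('s1');print([blob(c,'r',q)[:2] for c,q in((t,(420,270,445,295)),(s,(375,195,405,225)))])
E
```

```text
[ 540.78 -207.25    0.15   42.64] [ 0.51 -0.6  -8.03  0.59 -1.43 -4.86  9.87  5.43]
[ 540.92 -210.75    0.16   32.32] [-0.35  0.76  0.03 -0.29  0.31  0.48  0.01 -0.94]
hub [ 551.08 -264.11   72.  ] pred [ 549.73 -264.56] kh [ 535.53 -173.66]
(array([322.01, 274.75]), array([316, 253,  14,  43, 508], dtype=int32))
(array([283.71, 174.95]), array([277, 155,  15,  41, 565], dtype=int32))
(array([565.14, 238.8 ,  72.64]), [array([-0.4,  0.2]), array([ 0.4, -0.2])])
[(array([431.63, 279.41]), array([429, 271,   8,  15,  27], dtype=int32)), (array([393.21, 209.58]), array([383, 203,  15,  11,  33], dtype=int32))]
```

```bash
python3 - <<'E'
from h import *
np.set_printoptions(precision=2,suppress=True)
w=load('w3')
for uv in[(339,20),(573,189),(225,212),(457,241)]:print(onz(w,uv,60))
print(boxfit([(w,0,(339,20)),(w,1,(573,189)),(w,2,(225,212))]))
f=cv2.cvtColor(w['frame'],cv2.COLOR_RGB2BGR)
cv2.imwrite('pics/w3c.png',cv2.resize(f[130:300,300:520],None,fx=3.5,fy=3.5,interpolation=cv2.INTER_CUBIC))
E
```

```text
[606.63 -77.28  60.  ]
[ 647.19 -306.87   60.  ]
[ 435.97 -107.17   60.  ]
[ 551.8  -269.49   60.  ]
(array([ 541.51, -209.62,    0.17,   49.41]), array([ 0.62, -0.37, -0.47, -0.24, -0.22,  0.66]))
```

View pics/w3c.png

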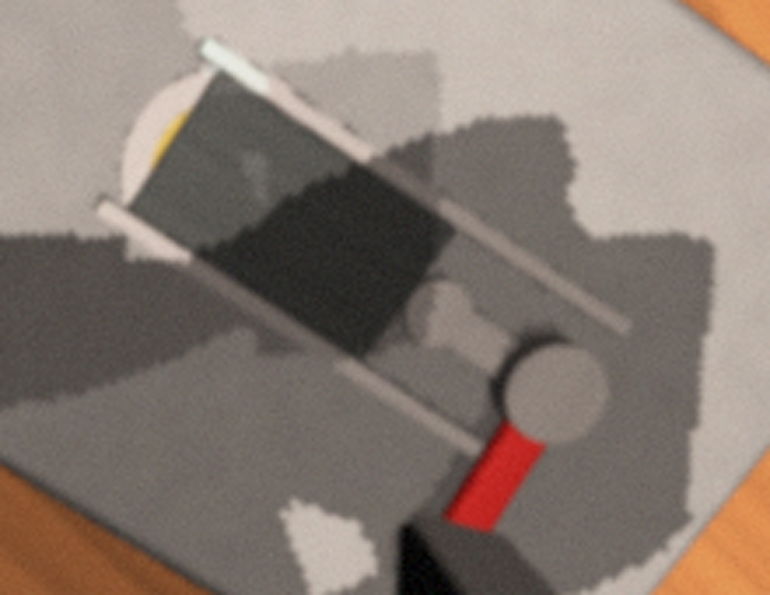

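Fitted box centre is about (541.6,-207) with yaw 0.174. That predicts the hub at (551.6,-264.1), and I measured (551,-264), so they agree. In the crop, hub (555,392) and red arm end (468,522) show the arm pointing to the box front. Next I'll move so the post sits between the fingers.

Call:
jog_arm:
  series:
    - [0,-0.3,0,0,0,0,0]
    - [0,-0.6,0,0,0,0,0]
    - [0,-0.85,0,0,0,0,0]
    - [0,-1,0,0,0,0,0]
    - [0,-1,0,0,0,0,0]
    - [0,-1,0,0,0,0,0]

```text
clock: 4.17
eef_pos: [478.6, -292.9, 213.1]
eef_rot: [-3.141, -0.0, 0.748]
wrist_force: [-0.7, 0.5, 0.5]
finger_gap: 94.2
finger_force: 0.0
```

```bash
python3 - <<'E'
from h import *
np.set_printoptions(precision=2,suppress=True)
w=cam('wrist','w4');t=load('t1');s=load('s1');W=load('w3')
x=blob(w,'r');print(x[:2],cv2.minAreaRect(x[2].astype(np.float32)))
print("armdir w3",onz(W,(433.7,279),70)-onz(W,(458.6,242),70))
f=w['frame'][:,:,::-1];u,v=x[0].astype(int);u=max(u,100);v=max(v,80)
cv2.imwrite('pics/w4c.png',cv2.resize(f[v-80:v+80,u-100:u+100],None,fx=3.5,fy=3.5,interpolation=cv2.INTER_CUBIC));print(u-100,v-80)
E
```

```text
(array([599.58, 298.37]), array([ 542,  246,   98,   88, 3250], dtype=int32)) ((600.50732421875, 299.78631591796875), (32.548519134521484, 128.30990600585938), 49.6668586730957)
armdir w3 [-36.41  -8.81  -0.  ]
499 218
```

View pics/w4c.png

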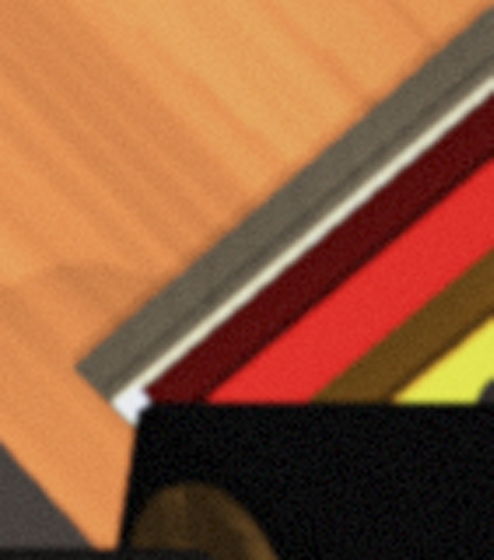

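That was the red book, so I'll crop around where the post should be.

```bash
python3 - <<'E'
from h import *
np.set_printoptions(precision=2,suppress=True)
w=load('w4')
u,v=proj(w,(497,-275,106)).astype(int);print(u,v,proj(w,(551,-264,72)))
x=blob(w,'r',(150,100,450,370));print(x[:2])
u0,v0=220,110
cv2.imwrite('pics/w4d.png',cv2.resize(w['frame'][v0:v0+180,u0:u0+220,::-1],None,fx=3,fy=3,interpolation=cv2.INTER_CUBIC))
E
```

```text
316 207 [353.2  140.17]
(array([330.17, 187.09]), array([313, 152,  39,  67, 949], dtype=int32))
```

View pics/w4d.png

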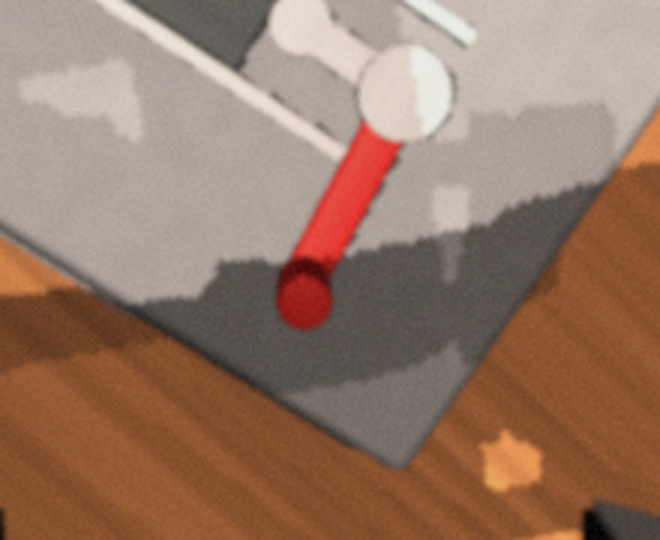

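Post top is at about (321.3,210.7), the hub at (355,140.7), and the box's -x-y corner at (354,265.7).

```bash
python3 - <<'E'
from h import *
np.set_printoptions(precision=2,suppress=True)
w=load('w4');W=load('w3');t=load('t1');s=load('s1')
print("hub z from 2 views",tri([w,W],[(355,140.7),(458.6,242)]))
print("post@106",onz(w,(321.3,210.7),106))
print("post tri w/side,top",tri([w,s],[(321.3,210.7),(396,206)]),tri([w,t],[(321.3,210.7),(434.5,286)]))
print("corner",onz(w,(354,265.7),60))
p,f=boxfit([(W,0,(339,20)),(W,1,(573,189)),(W,2,(225,212)),(w,3,(354,265.7))]);print(p,f)
print("hub pred",bp(p,0,-58),"kh",bp(p,0,34))
E
```

```text
hub z from 2 views (array([ 551.47, -265.21,   73.1 ]), [array([-0.1,  0.1]), array([ 0.1, -0.1])])
post@106 [ 498.01 -279.19  106.  ]
post tri w/side,top (array([ 498.45, -280.2 ,   90.51]), [array([ 1.2, -3.1]), array([ 0.7, -0. ])]) (array([ 495.05, -281.49,   78.95]), [array([-0.8, -1.4]), array([0.3, 0.1])])
corner [ 476.1  -339.25   60.  ]
[ 541.7  -209.49    0.17   48.93] [ 0.58 -0.48 -0.73 -0.64 -0.06  0.38  0.16  0.84]
hub pred [ 551.68 -266.63] kh [ 535.85 -176.  ]
```

Post (498,-279) lies 55.3 mm from the hub (551.5,-265), so θ is about 0.08, which is consistent. I'll descend around the post and grip it lightly.

Call:
jog_arm:
  series:
    - [0.08,0.06,-0.2,0,0,0,0]
    - [0.16,0.115,-0.45,0,0,0,0]
    - [0.16,0.115,-0.75,0,0,0,0]
    - [0.16,0.115,-1,0,0,0,0.2]
    - [0.16,0.115,-1,0,0,0,0.4]
    - [0.16,0.115,-1,0,0,0,0.6]
  grip_force: 12

```text
clock: 4.72
eef_pos: [497.4, -278.5, 93.5]
eef_rot: [-3.14, 0.0, 0.749]
wrist_force: [0.8, 0.9, -0.4]
finger_gap: 77.7
finger_force: 0.0
```

Call:
jog_arm:
  series:
    - [0,0,-0.06,0,0,0,1]
    - [0,0,-0.06,0,0,0,1]
    - [0,0,-0.06,0,0,0,1]
    - [0,0,-0.06,0,0,0,1]
    - [0,0,-0.06,0,0,0,1]
    - [0,0,-0.06,0,0,0,1]

```text
clock: 5.22
eef_pos: [497.4, -280.3, 86.8]
eef_rot: [3.141, -0.0, 0.747]
wrist_force: [-0.5, -0.8, 0.2]
finger_gap: 37.4
finger_force: 0.0
```

```bash
python3 - <<'E'
from h import *
s=manip.read_state();print(s['eef_pos'],s['finger_gap'],s['finger_force'],s['wrist_force'])
H=np.array([551.5,-265]);p=s['eef_pos'][:2]-H;print(np.hypot(*p));a0=np.arctan2(p[1],p[0])%(2*np.pi);print(a0)
al=np.linspace(a0,5.216+.06,25)
d=55*np.c_[np.cos(al),np.sin(al)]
print(np.round((d-d[0])/120,3)[1:].tolist())
for k in(0,8,16):print(np.round((d[k+1:k+9]-d[k])/120,3).tolist())
E
```

```text
[ 497.37896331 -280.25302988   86.78325894] 37.42875892969165 0.0 [-0.47718203 -0.75825533  0.24244302]
56.22936539248927
3.4162991869084403
[[0.011, -0.034], [0.024, -0.067], [0.041, -0.098], [0.059, -0.129], [0.08, -0.157], [0.103, -0.185], [0.127, -0.21], [0.154, -0.233], [0.183, -0.254], [0.213, -0.273], [0.244, -0.29], [0.277, -0.304], [0.311, -0.315], [0.345, -0.324], [0.38, -0.33], [0.415, -0.333], [0.451, -0.334], [0.486, -0.332], [0.521, -0.327], [0.556, -0.319], [0.59, -0.309], [0.623, -0.296], [0.655, -0.281], [0.686, -0.263]]
[[0.011, -0.034], [0.024, -0.067], [0.041, -0.098], [0.059, -0.129], [0.08, -0.157], [0.103, -0.185], [0.127, -0.21], [0.154, -0.233]]
[[0.029, -0.021], [0.059, -0.04], [0.09, -0.056], [0.123, -0.07], [0.156, -0.082], [0.191, -0.091], [0.226, -0.097], [0.261, -0.1]]
[[0.036, -0.001], [0.071, 0.002], [0.106, 0.006], [0.141, 0.014], [0.175, 0.024], [0.208, 0.037], [0.24, 0.052], [0.271, 0.07]]
```

Call:
jog_arm:
  series:
    - [0,0,0,0,0,0,1]
    - [0,0,0,0,0,0,1]
    - [0,0,0,0,0,0,1]
    - [0,0,0,0,0,0,1]
    - [0,0,0,0,0,0,1]
    - [0,0,0,0,0,0,1]

```text
clock: 5.72
eef_pos: [497.0, -280.1, 86.2]
eef_rot: [-3.141, 0.0, 0.747]
wrist_force: [-2.6, 0.1, 2.4]
finger_gap: 13.2
finger_force: 12.0
```

Call:
jog_arm:
  series:
    - [0.011,-0.034,0,0,0,0.02,1]
    - [0.024,-0.067,0,0,0,0.04,1]
    - [0.041,-0.098,0,0,0,0.06,1]
    - [0.059,-0.129,0,0,0,0.09,1]
    - [0.08,-0.157,0,0,0,0.11,1]
    - [0.103,-0.185,0,0,0,0.13,1]
    - [0.127,-0.21,0,0,0,0.16,1]
    - [0.154,-0.233,0,0,0,0.18,1]

```text
clock: 6.38
eef_pos: [515.2, -308.3, 86.1]
eef_rot: [-3.14, 0.001, 1.032]
wrist_force: [-6.5, -0.7, 3.1]
finger_gap: 13.6
finger_force: 12.0
```

Call:
jog_arm:
  series:
    - [0.029,-0.021,0,0,0,0.02,1]
    - [0.059,-0.04,0,0,0,0.04,1]
    - [0.09,-0.056,0,0,0,0.06,1]
    - [0.123,-0.07,0,0,0,0.09,1]
    - [0.156,-0.082,0,0,0,0.11,1]
    - [0.191,-0.091,0,0,0,0.13,1]
    - [0.226,-0.097,0,0,0,0.16,1]
    - [0.261,-0.1,0,0,0,0.18,1]

```text
clock: 7.05
eef_pos: [546.8, -320.4, 86.2]
eef_rot: [-3.141, 0.0, 1.315]
wrist_force: [-4.1, -0.9, 1.2]
finger_gap: 13.7
finger_force: 12.0
```

Call:
jog_arm:
  series:
    - [0.036,-0.001,0,0,0,0.02,1]
    - [0.071,0.002,0,0,0,0.04,1]
    - [0.106,0.006,0,0,0,0.06,1]
    - [0.141,0.014,0,0,0,0.09,1]
    - [0.175,0.024,0,0,0,0.11,1]
    - [0.208,0.037,0,0,0,0.13,1]
    - [0.24,0.052,0,0,0,0.16,1]
    - [0.271,0.07,0,0,0,0.18,1]

```text
clock: 7.72
eef_pos: [578.8, -312.4, 86.1]
eef_rot: [-3.139, 0.001, 1.597]
wrist_force: [-23.7, -16.0, 6.8]
finger_gap: 14.3
finger_force: 12.0
```

Call:
jog_arm:
  series:
    - [0,0,0,0,0,0,1]
    - [0,0,0,0,0,0,1]
    - [0,0,0,0,0,0,1]

```text
clock: 7.97
eef_pos: [578.1, -312.8, 86.2]
eef_rot: [-3.139, 0.001, 1.594]
wrist_force: [-12.2, -5.5, 5.2]
finger_gap: 13.4
finger_force: 12.0
```

Force jump at an angle of about 1.905: the stop is reached. I'll release, rise, and look at the keyhole.

Call:
jog_arm:
  series:
    - [0,0,0,0,0,0,0.6]
    - [0,0,0,0,0,0,0.6]
    - [0,0,0,0,0,0,0.6]
    - [0,0,0,0,0,0,0.6]
    - [0,0,0.25,0,0,0,0]
    - [0,0,0.5,0,0,0,0]
    - [0,0,0.75,0,0,0,0]
    - [0,0,1,0,0,0,0]

```text
clock: 8.63
eef_pos: [579.6, -311.3, 207.6]
eef_rot: [3.142, -0.0, 1.595]
wrist_force: [0.1, -0.3, 0.7]
finger_gap: 61.3
finger_force: 0.0
```

Call:
jog_arm:
  series:
    - [-0.15,0.2,0.02,0,0,-0.06,0]
    - [-0.3,0.4,0.05,0,0,-0.12,0]
    - [-0.45,0.6,0.05,0,0,-0.19,0]
    - [-0.5,0.8,0.05,0,0,-0.24,0]
    - [-0.5,0.8,0.05,0,0,-0.24,0]
    - [-0.5,0.8,0.05,0,0,-0.24,0]

```text
clock: 9.13
eef_pos: [519.8, -214.9, 212.9]
eef_rot: [3.14, 0.0, 1.22]
wrist_force: [-0.2, 0.4, -0.4]
finger_gap: 93.6
finger_force: 0.0
```

```bash
python3 - <<'E'
from h import *
np.set_printoptions(precision=2,suppress=True)
s=manip.read_state();print(s['clock'],s['eef_pos'],s['eef_rot'])
w=cam('wrist','w5');u,v=proj(w,(535.8,-175,60)).astype(int);print(u,v,proj(w,(577,-313,106)),proj(w,(551.5,-265,73)))
cv2.imwrite('pics/w5c.png',cv2.resize(w['frame'][0:300,u-100:u+200,::-1],None,fx=2,fy=2,interpolation=cv2.INTER_CUBIC));print(u-100)
E
```

```text
9.1333 [ 519.76 -214.88  212.87] [3.14 0.   1.22]
318 177 [428.38 331.44] [372.68 273.63]
218
```

View pics/w5c.png

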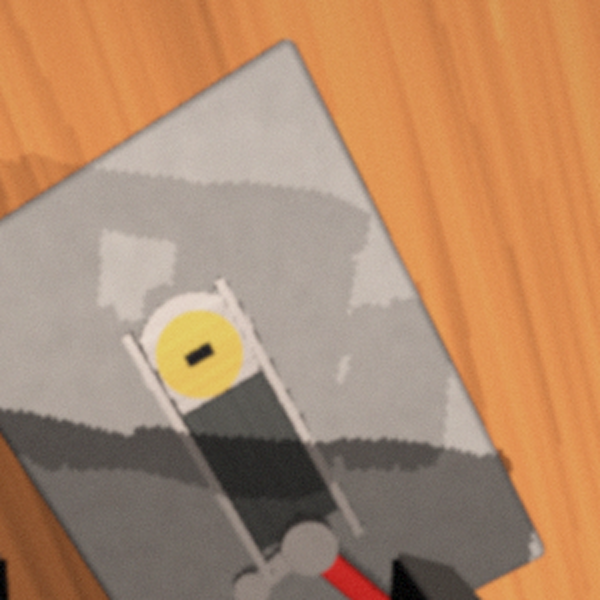

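The view shows the shutter open and the brass plug clear. The dark slot is at crop (200,355), which is px (318,177.5) and matches the prediction (535.8,-175). Back to the stand for the green key.

Call:
jog_arm:
  series:
    - [0.03,0.3,0,0,0,0,0]
    - [0.06,0.6,0,0,0,0,0]
    - [0.09,0.85,0,0,0,0,0]
    - [0.115,0.985,0,0,0,0,0]

```text
clock: 9.52
eef_pos: [533.9, -95.6, 212.1]
eef_rot: [-3.141, -0.0, 1.22]
wrist_force: [-0.2, 0.0, 0.0]
finger_gap: 93.7
finger_force: 0.0
```

Call:
jog_arm:
  series:
    - [0.03,0.3,0,0,0,0,0]
    - [0.06,0.6,0,0,0,0,0]
    - [0.09,0.85,0,0,0,0,0]
    - [0.115,0.985,0,0,0,0,0]

```text
clock: 9.85
eef_pos: [547.8, 23.0, 212.0]
eef_rot: [-3.141, -0.0, 1.22]
wrist_force: [0.2, -0.4, -0.3]
finger_gap: 94.1
finger_force: 0.0
```

Call:
jog_arm:
  series:
    - [0.03,0.3,0,0,0,0,0]
    - [0.06,0.6,0,0,0,0,0]
    - [0.09,0.85,0,0,0,0,0]
    - [0.115,0.985,0,0,0,0,0]

```text
clock: 10.18
eef_pos: [561.6, 141.4, 211.8]
eef_rot: [-3.141, -0.0, 1.221]
wrist_force: [0.3, 0.7, 0.4]
finger_gap: 94.0
finger_force: 0.0
```

Call:
jog_arm:
  series:
    - [0.03,0.3,0,0,0,0,0]
    - [0.06,0.6,0,0,0,0,0]
    - [0.09,0.85,0,0,0,0,0]
    - [0.115,0.985,0,0,0,0,0]
    - [0.115,0.985,0,0,0,0,0]
    - [0.115,0.985,0,0,0,0,0]
    - [0.115,0.985,0,0,0,0,0]

```text
clock: 10.77
eef_pos: [575.2, 256.1, 211.8]
eef_rot: [-3.141, 0.001, 1.218]
wrist_force: [-0.4, -0.8, -0.2]
finger_gap: 93.9
finger_force: 0.0
```

```bash
python3 - <<'E'
from h import *
np.set_printoptions(precision=2,suppress=True)
s=manip.read_state();print(s['clock'],s['eef_pos'],s['eef_rot'])
w=cam('wrist','w6');x=blob(w,'g');print(x[:2],cv2.minAreaRect(x[2].astype(np.float32)))
for z in(68,84):print(onz(w,x[0],z))
u,v=x[0].astype(int);print(u-50,v-50)
cv2.imwrite('pics/w6c.png',cv2.resize(w['frame'][v-50:v+50,u-50:u+50,::-1],None,fx=6,fy=6,interpolation=cv2.INTER_CUBIC))
E
```

```text
10.7667 [575.19 256.1  211.84] [-3.14  0.    1.22]
(array([316.35, 170.05]), array([310, 150,  14,  41, 511], dtype=int32)) ((316.5, 170.0), (40.0, 13.0), 90.0)
[591.79 302.76  68.  ]
[592.25 303.9   84.  ]
266 120
```

View pics/w6c.png

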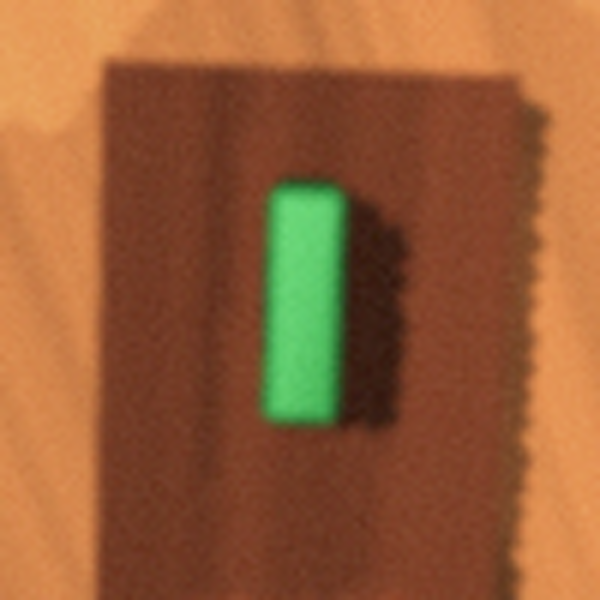

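Close view: head corners are (270,187), (345,187), (337,424) and (263,424) in the crop, so the key width leans about 0.03 rad clockwise of tool x. The head-top centre is at (592.2,303.7,84).

Call:
jog_arm:
  series:
    - [0.05,0.15,-0.05,0,0,-0.016,0.3]
    - [0.1,0.3,-0.2,0,0,-0.016,0.5]
    - [0.142,0.398,-0.4,0,0,-0.016,0.5]
    - [0.142,0.398,-0.55,0,0,-0.016,0.5]
    - [0.142,0.398,-0.7,0,0,-0.016,0.6]
    - [0.142,0.398,-0.7,0,0,-0.016,0.6]
    - [0.142,0.398,-0.7,0,0,-0.016,0.6]
  grip_force: 5

```text
clock: 11.4
eef_pos: [591.9, 303.9, 128.2]
eef_rot: [-3.141, 0.001, 1.192]
wrist_force: [0.5, -0.5, 0.3]
finger_gap: 50.5
finger_force: 0.0
```

```bash
python3 - <<'E'
from h import *
np.set_printoptions(precision=2,suppress=True)
s=manip.read_state();print(s['clock'],s['eef_pos'],s['eef_rot'],s['finger_gap'])
w=cam('wrist','w6b');x=blob(w,'g');print(x[:2],cv2.minAreaRect(x[2].astype(np.float32)),proj(w,(592.2,303.7,84)))
E
```

```text
11.4 [591.93 303.88 128.17] [-3.14  0.    1.19] 50.53759014523468
(array([317.12, 265.87]), array([309, 235,  17,  59, 887], dtype=int32)) ((317.0, 264.0), (58.0, 16.0), 90.0) [317.57 269.79]
```

Call:
jog_arm:
  series:
    - [0,0,-0.2,0,0,0,0.6]
    - [0,0,-0.4,0,0,0,0.6]
    - [0,0,-0.57,0,0,0,0.6]
    - [0,0,-0.57,0,0,0,0.6]
    - [0,0,-0.57,0,0,0,1]
    - [0,0,-0.57,0,0,0,1]
    - [0,0,-0.57,0,0,0,1]
    - [0,0,-0.57,0,0,0,1]

```text
clock: 12.12
eef_pos: [592.5, 305.1, 61.7]
eef_rot: [3.14, -0.002, 1.193]
wrist_force: [-0.3, 0.6, -0.4]
finger_gap: 14.5
finger_force: 0.0
```

Call:
jog_arm:
  series:
    - [0,0,0,0,0,0,1]
    - [0,0,0,0,0,0,1]
    - [0,0,0,0,0,0,1]

```text
clock: 12.37
eef_pos: [592.3, 305.1, 61.2]
eef_rot: [3.14, -0.001, 1.193]
wrist_force: [-0.7, -1.1, 6.8]
finger_gap: 9.9
finger_force: 5.0
```

Call:
jog_arm:
  series:
    - [0,0,0,0,0,0,1]
    - [0,0,0,0,0,0,1]
  grip_force: 45

```text
clock: 12.53
eef_pos: [592.3, 305.1, 61.1]
eef_rot: [3.14, -0.001, 1.193]
wrist_force: [-0.5, -0.3, 5.5]
finger_gap: 9.8
finger_force: 45.0
```

```bash
python3 - <<'E'
from h import *
np.set_printoptions(precision=2,suppress=True)
s=manip.read_state();print(s['clock'],s['eef_pos'],s['eef_rot'],s['finger_gap'],s['finger_force'],s['wrist_force'],s['moment'])
w=cam('wrist','w6d');x=blob(w,'g');print(x[:2],cv2.minAreaRect(x[2].astype(np.float32)),proj(w,(592.2,303.7,84)))
E
```

```text
12.5333 [592.3  305.1   61.11] [ 3.14 -0.    1.19] 9.755231046738635 45.00181317329407 [-0.5  -0.26  5.55] [-0.19  0.29 -0.06]
(array([317.31, 322.95]), array([ 306,  291,   23,   66, 1419], dtype=int32)) ((317.0, 323.5), (65.0, 22.0), 90.0) [318.   324.84]
```

Gripped at a gap of 9.8. I'll lift, then carry it to the box while rotating to the insertion yaw (0.174+π).

Call:
jog_arm:
  series:
    - [0,0,0.1,0,0,0,1]
    - [0,0,0.25,0,0,0,1]
    - [0,0,0.45,0,0,0,1]
    - [0,0,0.7,0,0,0,1]
    - [0,0,0.9,0,0,0,1]
    - [0,0,1,0,0,0,1]
    - [0,0,1,0,0,0,1]

```text
clock: 13.17
eef_pos: [592.6, 305.3, 183.4]
eef_rot: [3.138, -0.004, 1.193]
wrist_force: [-0.4, -0.1, 0.5]
finger_gap: 9.5
finger_force: 45.0
```

Call:
jog_arm:
  series:
    - [-0.005,-0.2,0,0,0,0.07,1]
    - [-0.01,-0.45,0,0,0,0.14,1]
    - [-0.01,-0.7,0,0,0,0.21,1]
    - [-0.015,-0.98,0.06,0,0,0.28,1]

```text
clock: 13.5
eef_pos: [588.6, 186.3, 183.9]
eef_rot: [-3.137, 0.001, 1.639]
wrist_force: [-0.2, 0.3, 0.4]
finger_gap: 10.0
finger_force: 45.0
```

Call:
jog_arm:
  series:
    - [-0.005,-0.25,0,0,0,0.07,1]
    - [-0.01,-0.5,0,0,0,0.14,1]
    - [-0.01,-0.75,0,0,0,0.21,1]
    - [-0.015,-0.98,0,0,0,0.28,1]

```text
clock: 13.83
eef_pos: [587.4, 68.0, 185.4]
eef_rot: [-3.139, -0.001, 2.078]
wrist_force: [-0.0, 0.8, -1.4]
finger_gap: 9.5
finger_force: 45.0
```

Call:
jog_arm:
  series:
    - [-0.005,-0.25,0,0,0,0.07,1]
    - [-0.01,-0.5,0,0,0,0.14,1]
    - [-0.01,-0.75,0,0,0,0.21,1]
    - [-0.015,-0.98,0,0,0,0.28,1]

```text
clock: 14.17
eef_pos: [585.6, -49.5, 185.4]
eef_rot: [-3.14, -0.002, 2.518]
wrist_force: [0.2, 0.0, -0.8]
finger_gap: 9.8
finger_force: 45.0
```

Call:
jog_arm:
  series:
    - [-0.005,-0.25,0,0,0,0.07,1]
    - [-0.01,-0.5,0,0,0,0.14,1]
    - [-0.01,-0.75,0,0,0,0.21,1]
    - [-0.015,-0.9,0,0,0,0.28,1]
    - [-0.015,-0.98,0,0,0,0.35,1]
    - [-0.015,-0.98,0,0,0,0.42,1]
    - [-0.015,-0.98,0,0,0,0.49,1]
    - [-0.015,-0.98,0,0,0,0.51,1]

```text
clock: 14.83
eef_pos: [583.9, -165.6, 185.1]
eef_rot: [3.14, -0.002, -2.964]
wrist_force: [-0.2, -0.4, -0.6]
finger_gap: 10.0
finger_force: 45.0
```

Call:
jog_arm:
  series:
    - [0,0,0,0,0,0,1]
    - [0,0,0,0,0,0,1]
    - [0,0,0,0,0,0,1]

```text
clock: 15.08
eef_pos: [584.4, -165.3, 186.2]
eef_rot: [3.141, -0.001, -2.971]
wrist_force: [-0.3, 0.1, -0.5]
finger_gap: 9.8
finger_force: 45.0
```

```bash
cat > kh.py <<'E'
from h import *
np.set_printoptions(precision=2,suppress=True)
def hole(w,g=(535.8,-175)):
    # slot = darkest blob inside the yellow plug
    u,v=proj(w,(*g,60)).astype(int);a=40
    hsv=cv2.cvtColor(w['frame'],cv2.COLOR_RGB2HSV);m=np.zeros((480,640),bool);m[max(v-a,0):v+a,u-a:u+a]=1
    y=(hsv[...,1]>100)&(hsv[...,0]>18)&(hsv[...,0]<35)&m
    hull=cv2.convexHull(np.argwhere(y)[:,::-1].astype(np.int32))
    k=np.zeros((480,640),np.uint8);cv2.fillPoly(k,[hull],1)
    val=hsv[...,2].astype(float);thr=np.median(val[y])*.6
    d=((k>0)&(val<thr)).astype(np.uint8)
    n,l,st,ce=cv2.connectedComponentsWithStats(d);i=1+np.argmax(st[1:,4])
    pts=np.argwhere(l==i)[:,::-1].astype(np.float32)
    M=cv2.moments(hull);pc=(M['m10']/M['m00'],M['m01']/M['m00'])
    q=pts-pts.mean(0);ev,E=np.linalg.eigh(q.T@q);e=E[:,1]
    X=onz(w,ce[i],60);dd=onz(w,ce[i]+3*e,60)-X
    return ce[i],st[i,4],pc,X,np.arctan(dd[1]/dd[0]),onz(w,pc,60)
E
python3 - <<'E'
from kh import *
s=manip.read_state();print(s['clock'],s['eef_pos'],s['eef_rot'],s['wrist_force'],s['finger_gap'])
w=cam('wrist','w7');print(proj(w,(535.8,-175,60)))
cv2.imwrite('pics/w7c.png',cv2.resize(w['frame'][60:380,160:480,::-1],None,fx=1.8,fy=1.8))
for n in('w5','w7'):print(hole(load(n)))
x=blob(w,'g');print(x[:2])
E
```

```text
15.0833 [ 584.35 -165.33  186.23] [ 3.14 -0.   -2.97] [-0.3   0.06 -0.5 ] 9.847084879836832
[315.86 172.59]
(array([317.37, 176.84]), np.int32(82), (317.2584230635637, 177.0189880745629), array([ 535.11, -174.29,   60.  ]), np.float64(0.18483089620178977), array([ 534.97, -174.39,   60.  ]))Traceback (most recent call last):
  File "<stdin>", line 5, in <module>
  File "kh.py", line 9, in hole
    k=np.zeros((480,640),np.uint8);cv2.fillPoly(k,[hull],1)
                                   ~~~~~~~~~~~~^^^^^^^^^^^^
cv2.error: OpenCV(4.12.0) /io/opencv/modules/imgproc/src/drawing.cpp:2426: error: (-215:Assertion failed) p.checkVector(2, CV_32S) > 0 in function 'fillPoly'
```

View pics/w7c.png

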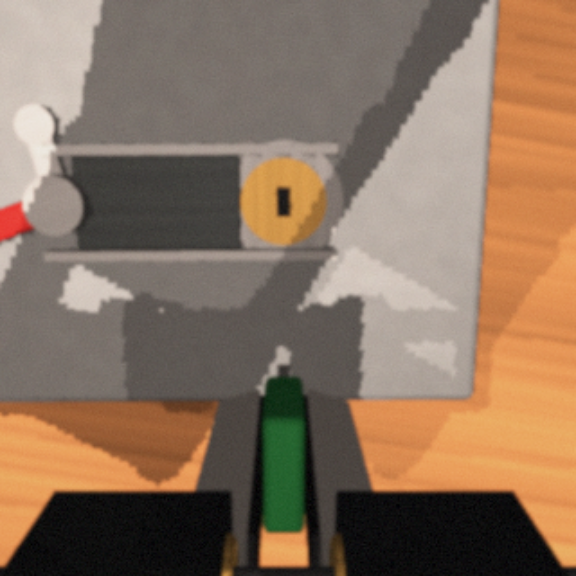

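The view shows the slot at crop (284,201), which is px (317.8,171.7). The key head is vertical and centred on the same column (284), so it is already aligned sideways. I'll refine numerically.

```bash
sed -i 's/>18)/>8)/' kh.py; python3 - <<'E'
from kh import *
from scipy.spatial.transform import Rotation as Ro
s=manip.read_state();print(s['eef_pos'],s['eef_rot'])
h5=hole(load('w5'));h7=hole(load('w7'));print(h5);print(h7)
# tool-frame lateral bias b: X_meas = X + R(yaw) b_world-rotated ; two yaws
y5,y7=1.22,s['eef_rot'][2]
def A(y):return np.array([[np.cos(y),np.sin(y)],[np.sin(y),-np.cos(y)]])
M=np.block([[np.eye(2),A(y5)],[np.eye(2),A(y7)]])
print("X,b(tool)",np.linalg.solve(M,np.r_[h5[3][:2],h7[3][:2]]), np.linalg.solve(M,np.r_[h5[5][:2],h7[5][:2]]))
# key in hand: green blob, top face geometry (w7)
w=load('w7');x=blob(w,'g');print(x[:2])
for z in(np.arange(20,60,.01),):pass
P=s['eef_pos'];yaw=s['eef_rot'][2];T=A(yaw)
for tx in(-2,0,2):
    q=P[:2]+T@[tx,0]
    top=[proj(w,(*(q+T@[a,b]),P[2]+23)) for a in(15,-15) for b in(5,-5)]
    print(tx,np.round(top,1).tolist())
m=x[2];print([ (r,m[m[:,1]==r][:,0].min(),m[m[:,1]==r][:,0].max()) for r in range(m[:,1].min(),m[:,1].max()+1,8)],m[:,1].max())
for r in range(262,300,3):print(r,w['frame'][r,310:325].mean(0).round(),end=' ')
E
```

```text
[ 584.43 -165.36  186.46] [ 3.14 -0.   -2.97]
(array([317.37, 176.84]), np.int32(82), (317.2630787037037, 177.02523148148146), array([ 535.11, -174.29,   60.  ]), np.float64(0.18483089620178977), array([ 534.97, -174.4 ,   60.  ]))
(array([317.05, 171.66]), np.int32(109), (316.91840133222314, 171.33518364326022), array([ 534.97, -174.24,   60.  ]), np.float64(0.19732258871501085), array([ 534.74, -174.37,   60.  ]))
X,b(tool) [ 535.02 -174.3     0.04    0.07] [ 534.85 -174.45    0.09    0.1 ]
(array([317.16, 322.54]), array([ 306,  291,   23,   64, 1354], dtype=int32))
-2 [[330.2, 293.8], [305.6, 293.8], [329.6, 359.5], [306.2, 359.5]]
0 [[330.2, 289.2], [305.6, 289.2], [329.7, 355.3], [306.2, 355.3]]
2 [[330.3, 284.6], [305.5, 284.6], [329.7, 351.1], [306.1, 351.1]]
[(291, np.int64(313), np.int64(313)), (299, np.int64(306), np.int64(328)), (307, np.int64(307), np.int64(328)), (315, np.int64(307), np.int64(328)), (323, np.int64(307), np.int64(328)), (331, np.int64(307), np.int64(328)), (339, np.int64(307), np.int64(327)), (347, np.int64(306), np.int64(327))] 354
262 [132. 123. 116.] 265 [102.  96.  91.] 268 [88. 88. 79.] 271 [16. 46. 21.] 274 [15. 44. 21.] 277 [17. 47. 22.] 280 [17. 47. 22.] 283 [15. 46. 21.] 286 [16. 46. 22.] 289 [16. 46. 22.] 292 [24. 68. 31.] 295 [34. 92. 43.] 298 [ 37. 100.  48.]
```

Both yaws agree on hole (535.0,-174.3), with negligible bias, and the key is centred in the hand. I'll move over the hole with the tip about 7 mm above it.

Call:
jog_arm:
  series:
    - [-0.15,-0.03,-0.1,0,0,0,1]
    - [-0.3,-0.06,-0.2,0,0,0,1]
    - [-0.412,-0.074,-0.35,0,0,0,1]
    - [-0.412,-0.074,-0.5,0,0,0,1]
    - [-0.412,-0.074,-0.57,0,0,0,1]
    - [-0.412,-0.074,-0.57,0,0,0,1]
    - [-0.412,-0.074,-0.57,0,0,0,1]
    - [-0.412,-0.074,-0.57,0,0,0,1]
  grip_force: 55

```text
clock: 15.8
eef_pos: [535.9, -174.4, 119.6]
eef_rot: [-3.141, 0.001, -2.97]
wrist_force: [-0.2, -0.2, 0.4]
finger_gap: 9.6
finger_force: 55.0
```

```bash
python3 - <<'E'
from kh import *
for i in range(4):
    s=manip.read_state();print(s['clock'],s['eef_pos'],s['eef_rot'],s['wrist_force'],s['moment']);manip.camera('top')
E
```

```text
15.8 [ 535.86 -174.43  119.58] [-3.14  0.   -2.97] [-0.17 -0.18  0.4 ] [ 0.04 -0.03 -0.03]
15.85 [ 535.82 -174.44  119.62] [-3.14  0.   -2.97] [-0.44  0.3   0.12] [0.03 0.02 0.03]
15.9 [ 535.73 -174.41  119.53] [-3.14  0.   -2.97] [-0.54 -1.04 -0.13] [ 0.02 -0.01  0.01]
15.95 [ 535.62 -174.4   119.41] [-3.14  0.   -2.97] [0.86 0.01 1.28] [ 0.03 -0.01  0.07]
```

Call:
jog_arm:
  series:
    - [-0.005,0,-0.02,0,0,0,1]
    - [-0.005,0,-0.05,0,0,0,1]
    - [-0.005,0,-0.07,0,0,0,1]
    - [-0.005,0,-0.09,0,0,0,1]
    - [-0.005,0,-0.11,0,0,0,1]
    - [-0.005,0,-0.12,0,0,0,1]
    - [-0.005,0,-0.12,0,0,0,1]

```text
clock: 16.58
eef_pos: [534.4, -174.3, 103.9]
eef_rot: [3.141, -0.0, -2.97]
wrist_force: [-0.4, -0.4, -0.6]
finger_gap: 9.6
finger_force: 55.0
```

The tip is 7 mm in with no force, so it has entered. I'll continue with a gentle twist to and fro.

Call:
jog_arm:
  series:
    - [0.003,0,-0.01,0,0,0.03,1]
    - [0.003,0,-0.02,0,0,-0.03,1]
    - [0.003,0,-0.03,0,0,0.03,1]
    - [0.003,0,-0.04,0,0,-0.03,1]
    - [0.003,0,-0.05,0,0,0.03,1]
    - [0.003,0,-0.06,0,0,-0.03,1]
    - [0.003,0,-0.07,0,0,0.03,1]
    - [0.003,0,-0.08,0,0,0,1]

```text
clock: 17.25
eef_pos: [535.0, -174.7, 95.9]
eef_rot: [-3.141, 0.0, -2.963]
wrist_force: [-5.7, 0.4, 14.9]
finger_gap: 9.6
finger_force: 55.0
```

Call:
jog_arm:
  series:
    - [0,0,-0.01,0,0,0.04,1]
    - [0,0,-0.02,0,0,-0.04,1]
    - [0,0,-0.03,0,0,0.04,1]
    - [0,0,-0.04,0,0,-0.04,1]
    - [0,0,-0.05,0,0,0.04,1]
    - [0,0,-0.06,0,0,-0.04,1]
    - [0,0,-0.07,0,0,0.04,1]
    - [0,0,-0.07,0,0,0,1]

```text
clock: 17.92
eef_pos: [534.7, -174.5, 86.9]
eef_rot: [-3.141, -0.0, -2.958]
wrist_force: [-3.3, 0.1, 0.2]
finger_gap: 9.6
finger_force: 55.0
```

Call:
jog_arm:
  series:
    - [0,0,-0.008,0,0,0.03,1]
    - [0,0,-0.015,0,0,-0.03,1]
    - [0,0,-0.02,0,0,0.03,1]
    - [0,0,-0.025,0,0,-0.03,1]
    - [0,0,-0.025,0,0,0,1]
    - [0,0,-0.025,0,0,0,1]

```text
clock: 18.42
eef_pos: [534.9, -174.6, 84.8]
eef_rot: [-3.141, 0.0, -2.968]
wrist_force: [-7.8, 1.9, 16.7]
finger_gap: 9.6
finger_force: 55.0
```

Call:
jog_arm:
  series:
    - [0,0,-0.01,0,0,0.04,1]
    - [0,0,-0.015,0,0,-0.04,1]
    - [0,0,-0.015,0,0,0.04,1]
    - [0,0,-0.015,0,0,0,1]
    - [0,0,-0.015,0,0,0,1]

```text
clock: 18.83
eef_pos: [535.1, -174.7, 84.6]
eef_rot: [-3.14, 0.001, -2.972]
wrist_force: [-14.9, 3.5, 33.0]
finger_gap: 9.4
finger_force: 55.0
```

```bash
python3 - <<'E'
from kh import *
s=manip.read_state();print(s['clock'],s['eef_pos'],s['eef_rot'],s['wrist_force'],s['moment'])
w=cam('wrist','w8');x=blob(w,'g');print(x[:2]) # before: centroid (317.16,322.54), rows 291-354
E
```

```text
18.8333 [ 535.14 -174.68   84.62] [-3.14  0.   -2.97] [-14.94   3.5   32.97] [ 1.    3.29 -0.02]
(array([316.99, 322.31]), array([ 306,  288,   23,   68, 1485], dtype=int32))
```

Hard stop: 33 N with no further travel at the expected height, so the key is home. I'll ease the push and turn clockwise.

Call:
jog_arm:
  series:
    - [0,0,0.013,0,0,-0.06,1]
    - [0,0,0.013,0,0,-0.12,1]
    - [0,0,0.013,0,0,-0.18,1]
    - [0,0,0.013,0,0,-0.24,1]
    - [0,0,0.013,0,0,-0.3,1]
    - [0,0,0.013,0,0,-0.36,1]
    - [0,0,0.013,0,0,-0.42,1]
    - [0,0,0.013,0,0,-0.48,1]
  grip_force: 60

```text
clock: 19.55
eef_pos: [534.7, -174.4, 84.8]
eef_rot: [-3.141, -0.0, 2.555]
wrist_force: [-11.7, 3.9, 20.6]
finger_gap: 9.7
finger_force: 60.0
```

```bash
python3 - <<'E'
from kh import *
s=manip.read_state();print(s['clock'],s['eef_pos'],s['eef_rot'],s['wrist_force'],s['moment'],s['joints'])
E
```

```text
19.55 [ 534.68 -174.41   84.82] [-3.14 -0.    2.55] [-11.66   3.89  20.55] [0.86 2.61 0.05] [-0.38  0.46  1.61 -0.    1.06 -1.36]
```

Call:
jog_arm:
  series:
    - [0,0,0.002,0,0,-0.06,1]
    - [0,0,0.004,0,0,-0.12,1]
    - [0,0,0.004,0,0,-0.18,1]
    - [0,0,0.004,0,0,-0.24,1]
    - [0,0,0.004,0,0,-0.3,1]
    - [0,0,0.004,0,0,-0.36,1]
    - [0,0,0.004,0,0,-0.42,1]
    - [0,0,0.004,0,0,-0.48,1]

```text
clock: 20.22
eef_pos: [534.8, -173.9, 84.9]
eef_rot: [-3.141, -0.001, 1.801]
wrist_force: [-8.6, 5.6, 17.3]
finger_gap: 9.6
finger_force: 60.0
```

Call:
jog_arm:
  series:
    - [0,0,0,0,0,-0.03,1]
    - [0,0,0,0,0,-0.06,1]
    - [0,0,0,0,0,-0.09,1]
    - [0,0,0,0,0,-0.11,1]
    - [0,0,0,0,0,-0.11,1]

```text
clock: 20.63
eef_pos: [534.9, -173.8, 84.9]
eef_rot: [3.141, -0.001, 1.631]
wrist_force: [-7.3, 6.7, 16.0]
finger_gap: 9.9
finger_force: 60.0
```

```bash
python3 - <<'E'
from kh import *
for i in range(4):
    s=manip.read_state();print(s['clock'],s['eef_pos'],s['eef_rot'],s['wrist_force'],s['moment']);manip.camera('top')
print(blob(cam('wrist','w9'),'g')[:2])
E
```

```text
20.6333 [ 534.95 -173.78   84.89] [ 3.14 -0.    1.63] [-7.33  6.66 15.95] [1.4  1.62 0.09]
20.6833 [ 534.95 -173.77   84.87] [ 3.14 -0.    1.63] [-6.95  6.86 15.77] [1.45 1.65 0.1 ]
20.7333 [ 534.96 -173.74   84.89] [ 3.14 -0.    1.63] [-7.05  7.17 16.38] [1.47 1.62 0.09]
20.7833 [ 534.95 -173.76   84.87] [ 3.14 -0.    1.63] [-6.84  6.85 15.63] [1.48 1.67 0.08]
(array([317.38, 323.11]), array([ 306,  291,   23,   66, 1411], dtype=int32))
```

Call:
jog_arm:
  series:
    - [0,0,0,0,0,-0.02,1]
    - [0,0,0,0,0,-0.04,1]
    - [0,0,0,0,0,-0.05,1]
    - [0,0,0,0,0,-0.05,1]
    - [0,0,0,0,0,-0.05,1]

```text
clock: 21.3
eef_pos: [535.2, -173.7, 84.9]
eef_rot: [3.141, -0.001, 1.554]
wrist_force: [-6.2, 6.4, 14.6]
finger_gap: 9.4
finger_force: 60.0
```

```bash
python3 - <<'E'
from kh import *
for i in range(3):
    s=manip.read_state();print(s['clock'],s['eef_pos'],s['eef_rot'],s['wrist_force'],s['moment'],s['finger_gap']);manip.camera('top')
E
```

```text
21.3 [ 535.16 -173.67   84.89] [ 3.14 -0.    1.55] [-6.15  6.41 14.61] [1.57 1.33 0.11] 9.449971105879426
21.35 [ 535.14 -173.7    84.88] [ 3.14 -0.    1.55] [-6.25  7.14 15.47] [1.48 1.37 0.11] 9.30198603432676
21.4 [ 535.17 -173.71   84.91] [ 3.14 -0.    1.55] [-4.95  6.75 15.75] [1.5  1.31 0.09] 9.82905633515757
```

Call:
jog_arm:
  series:
    - [0,0,0,0,0,-0.02,1]
    - [0,0,0,0,0,-0.04,1]
    - [0,0,0,0,0,-0.06,1]
    - [0,0,0,0,0,-0.06,1]
    - [0,0,0,0,0,-0.06,1]

```text
clock: 21.87
eef_pos: [535.3, -173.6, 84.9]
eef_rot: [3.141, -0.001, 1.46]
wrist_force: [-4.3, 7.5, 15.1]
finger_gap: 9.0
finger_force: 60.0
```

```bash
python3 - <<'E'
from kh import *
for i in range(3):
    s=manip.read_state();print(s['clock'],s['eef_pos'],s['eef_rot'],s['wrist_force'],s['moment'],s['finger_gap']);manip.camera('top')
for n in('w7','w9','n'):
    w=cam('wrist','w10') if n=='n' else load(n)
    m=blob(w,'g')[2];m=m[m[:,1]>300]
    c=[(r,m[m[:,1]==r][:,0].mean()) for r in range(301,350)];print(n,np.polyfit(*np.array(c).T,1))
E
```

```text
21.8667 [ 535.27 -173.6    84.88] [ 3.14 -0.    1.46] [-4.29  7.53 15.06] [1.7  1.14 0.25] 9.047464290762441
21.9167 [ 535.27 -173.61   84.9 ] [ 3.14 -0.    1.46] [-4.8   8.19 14.74] [1.63 1.13 0.24] 9.61438749482031
21.9667 [ 535.28 -173.62   84.9 ] [ 3.14 -0.    1.46] [-4.64  8.33 14.26] [1.58 1.17 0.23] 9.734169998469945
w7 [ -0.01 321.21]
w9 [ -0.   317.78]
n [  0.   316.51]
```

Moment rose to 0.24 N m, well above the 0.08 spring, so the plug is at its stop with the key home and gripped. Handing in.

```bash
python3 -c "
from cell import manip
print(manip.sign_off())"
```

```text
the job is handed in; nothing more can be done
None
```

The job is handed in: the lever is at its far stop, the shutter is open, and the green key is fully home, turned clockwise to the stop and still gripped; the red key and everything else were left alone, though I took no last full-scene picture to confirm that.

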